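Stack a food tub in its carrier and latch it down

TASK

Take the green-lidded tub out of the rack and stand it upright on the open counter, let go to change your grip from one pair of sides to the other, and stack it on the blue-lidded tub in the dark steel carrier, with its feet seated in the pockets of the blue lid. Then turn the red-knobbed handle over its cam and across the green lid until it drops into the low notch, and let go. Leave the yellow-lidded tub, the sauce bottle and the steel cup where they are, and never tip the green tub over.

Things in the scene. Friction and masses are not known exactly. Their poses are not given: they have to be found in the camera images.
- green_tub_center (a point): Tub to stack, white with green lid: 62 (own x) x 54 (own y) x 62 mm tall, flat sides, 0.2 to 0.42 kg. Four feet, 9 mm square, 4 mm long, 19.5 mm off centre in x and 15.5 in y. Starts in a rack slot: only its x faces (62 mm apart) can be gripped there, walls stand 3 mm from the y faces. In the carrier only its y faces (54 mm apart) can. This point: its centre, 31 mm above the feet's bottom; z up.
- yellow_tub_center (a point): Bystander in the other slot of the rack: the same tub with a yellow lid. This point is its centre.
- lower_tub_center (a point): Same tub with a blue lid, loose, feet already in the carrier's pockets, axes along the carrier's. Its lid's top, 31 mm above this point (its centre), has four pockets 13 mm square, 5 mm deep, laid out like the feet (2 mm clear all round). When the green tub is seated its centre is 58 mm above this point (62 mm if its feet stand on the lid); half a turn makes no difference.
- rack: Fixed aluminium rack: floor plate 90 (x) x 140 (y) x 8 mm, three upright walls 4 mm thick, 62 mm long in x, to 66 mm above the counter, at y = -64, 0, +64 mm: two slots centred at y = -32 and +32 mm, open at both x ends and on top; a tub stands on the floor plate in each. Origin: centre of the underside.
- carrier_pockets (a point): Middle of the four base pockets of the fixed dark steel carrier, on the base's top, 9 mm above the counter; x towards the handle's post, z up. Base 170 x 84 mm. Two upright end plates, 4 mm thick, 42 mm wide, 121 mm high over the counter, stand at x = -39 and +39 mm, 6 mm off the tubs' x faces; both y sides are open. The stacked pair's top is 125 mm above the counter.
- handle_pivot (a point): Point on the handle's vertical axis, on the carrier's post, 85 mm from the pockets' middle along the carrier's +x and 136 mm above the counter; axes as the carrier's. Below the handle the post has a orange cam on a grey disc of 36 mm radius.
- knob (a point): Centre of the upright round red knob, 22 mm in diameter, 40 mm tall, fixed on the end of the handle's dark steel arm, 85 mm from the pivot axis. The arm's top is 20 mm below this point; the arm is 18 mm wide and 9 mm thick. In the parked position this point is 160 mm above the counter.
- handle (a joint): Angle of the handle in rad, growing clockwise seen from above. At 0 the arm points to the carrier's -y; at 1.571 it points to the carrier's -x, with the knob over the middle of the tubs. Starts parked between 0 and 0.3; stops at 1.66. It stays where it is left.
- handle_lift (a joint): Height of the handle in m above its parked level (0); its weight and a spring press it on the cam with 6 to 8 N. Level to 0.45 rad, rises to +0.010 at 1.05 rad, level to about 1.25, then drops off the cam's edge, fully beyond 1.40 rad, to -0.004 in the low notch, which keeps it from turning back. The arm then lies 2 mm above a seated green lid. Turning takes up to 5 N at the knob.
- sauce_center (a point): Bystander: amber sauce bottle with red cap, 56 mm in diameter, 150 mm tall, loose. This point is half-way up.
- cup_center (a point): Bystander: steel cup, 72 mm in diameter at the rim, 75 mm tall, loose. This point is half-way up.
Things that resemble listed ones, but are neither listed nor needed, are in the scene too. Several things look just like the rack: the one meant starts farthest to the robot's right.

How it is judged:
By the outcome, as a careful person would: the job done as asked, in the order asked, and still so for the second after the job is handed in, with the robot touching nothing.
It also fails if it takes over 64 s, if anything falls off the work surface, if the arm or the gripper's body presses on something with over 40 N, if the wrist force passes 120 N, or if a joint passes its speed limit or range.

ROBOT

A 6-joint arm with a two-finger parallel gripper is mounted at the origin on the work surface. World frame = base frame: x ahead of the robot, y to its left, z up, the work surface at z = 0. Lengths are in m, angles in rad, forces in N, time in s.
With the tool pointing down it reaches from about 0.4 to 0.925 m from the base axis. Payload 3.4 kg.
Tool frame: the origin (TCP) lies midway between the tips of the shut fingers; the grasp point (between the pads) lies 19 mm behind it; x points along the fingers, y is the direction in which the jaws open and shut, and the axes are right-handed (so a half turn about x gives the same grasp; the last joint's range is limited). The gripper opens to 85 mm and grips with 20 to 120 N. Pads are 22 mm wide; open, the fingers measure 114 mm over their backs; the gripper's body (76 mm by 85 mm) begins 54 mm behind the grasp point. The pads swing forward as they close: fully open they stand 13 mm farther back than shut.
Start: joints at [-1.29, 0.307, 1.506, -0, 1.328, -0.073], TCP at [0.2, -0.539, 0.231] pointing down, gripper open.
Joint ranges: [-3.12, 3.12], [-1.05, 2.28], [0.14, 2.33], [-1.42, 4.57], [0.1, 2.73], [-2.68, 2.68]. Speed limits (rad/s): [2.57, 2.57, 3.14, 3.14, 3.14, 3.14].

INTERFACE

Orientations are given as [roll, pitch, yaw] about the fixed x, y, z axes, in that order (R = Rz(yaw) Ry(pitch) Rx(roll)).
In Python, from cell import robot, cams gives the robot as it stands.
- The arm moves only by the tool jog_arm, never from a script. Its argument "motion" is a list of rows, each an object of numbers: "x", "y", "z": the shift along the tool's x, y, z in units of 60 mm (1.0 is 60 mm); "yaw": the turn about the tool's x in units of 0.1 rad (1.0 is 0.1 rad); "gripper": the closure in counts, from 0 (fully open) to 255 (shut). In form: [{"x": .., "y": .., "z": .., "yaw": .., "gripper": ..}, ...]. A call has 1 to 12 rows; each row shifts and turns the commanded pose from where the row before left it, along the tool's axes as they then stand; what a row does not reach is not made up. A row lasts 1/8 s, in which the tool goes at most 62.5 mm and 10.7 degrees, less where a joint would pass 70% of its speed; a pose out of reach is approached as far as the arm can. A call with a number of a shift or a turn outside -1 to 1 is refused whole. A call with a gripper value outside its range is refused whole. The fingers move at their own pace and stop on an object; "newtons" is the grip in N (left out, the last holds). Time passes only in rows, so rows that do not move let the fingers close. It gives the time, the measured TCP pose, the force and the opening at its end, in the units of the state.
- robot.observe(): the state, without advancing time (a new reading comes with each control period).
- cams.snapshot(name): name is "side" or "top" or "wrist"; returns a dict with "img" (420x560x3 uint8, red, green, blue), "range_z" (420x560 float32, m along the optical axis (not along the pixel's ray), 0 where there is no reading), "fov_y" (degrees; the focal length in pixels is half the picture's height over the tangent of half this angle, whatever the lens; pixels are square), "cx", "cy" (the principal point, pixels), "extrinsics" (4x4, takes a point from camera to world coordinates). Camera axes: x right, y down, z forward; pixel columns grow to the right and rows downward; lengths in m; the calibration is good to about 2 mm. The wrist camera is an equidistant fisheye: a pixel r from the principal point sees the ray r / f radians off the axis. A picture is of the moment at which its call begins.
- robot.sign_off(): hands the job in, once; it reports no verdict.
The state is a dict: "t": time; "joint_pos": joint angles; "dq": joint speeds; "joint_torque": joint torques, N m; "position": TCP position; "tool_rot": TCP orientation; "force": force on the tool from outside, world axes, zero at the start; "moment": the same for the moment, N m; "grip_width": finger opening in m.
Only numpy, scipy, OpenCV 4.12 (cv2) and the standard library are available. Lean on these libraries where they do the work, as an engineer would, in place of code of your own. Each camera call takes 0.05 s, during which the arm holds its last target. There are 200 camera calls.

## Working session

There is one attempt and no reset: what is moved stays moved. The work goes in short steps, Python scripts to look and compute and a tool call to move; the robot and the scene stay as the last step left them, time stands still between calls to the robot, and variables do not carry over. Pictures are saved under pics/ and viewed, about 8 in all and at most 12, crops included, and the job is handed in when it is done.

Besides the shell and the picture viewer there is one more tool, called after "Emit:" as name([rows], argument=value, ...), one row to a line, values as JSON. jog_arm: Moves the arm, as the interface text tells. Shifts and turns lie within -1 to 1; 1 stands for 60 mm of shift or 0.1 rad of turn. Its arguments: {"type":"object","properties":{"motion":{"type":"array"},"newtons":{"type":"number"}},"required":["motion"]}

```bash
mkdir -p pics; cat > h.py <<'E'
import numpy as np, cv2
from cell import robot, cams
def snap(n,save=None):
    s=cams.snapshot(n); np.savez('pics/%s.npz'%n,**s)
    if save: cv2.imwrite('pics/'+save+'.png',s['img'][:,:,::-1])
    return s
def cloud(s,fish=False):
    h,w=s['range_z'].shape; f=h/2/np.tan(np.radians(s['fov_y'])/2)
    u,v=np.meshgrid(np.arange(w),np.arange(h)); x=(u-s['cx']);y=(v-s['cy']);z=s['range_z']
    if fish:
        r=np.hypot(x,y)+1e-9;k=np.tan(r/f)/r; P=np.stack([x*k*z,y*k*z,z],-1)
    else: P=np.stack([x/f*z,y/f*z,z],-1)
    E=np.array(s['extrinsics']); return P@E[:3,:3].T+E[:3,3]
E
python3 - <<'E'
from h import *
a=snap('top','top1');b=snap('side','side1')
for s in(a,b): print(s['fov_y'],s['cx'],s['cy'],np.round(s['extrinsics'],3).tolist())
print(robot.observe())
E
```

```text
49.127678800421265 279.9892140458529 206.56972111723712 [[-0.0, -0.989, 0.145, 0.328], [-1.0, -0.002, -0.012, 0.081], [0.012, -0.145, -0.989, 1.42], [0.0, 0.0, 0.0, 1.0]]
43.57458232591948 276.6372419602972 199.14692434871534 [[-0.735, -0.471, 0.488, -0.098], [-0.678, 0.495, -0.544, 0.761], [0.015, -0.73, -0.683, 1.004], [0.0, 0.0, 0.0, 1.0]]
{'t': 0.1, 'joint_pos': array([-1.28946451e+00,  3.07522387e-01,  1.50752926e+00, -7.68018886e-06,
        1.32845159e+00, -7.34564737e-02]), 'dq': array([ 1.97170296e-04, -7.94788971e-05, -3.64086245e-03, -1.07732713e-03,
        1.18040822e-03,  7.67210224e-04]), 'joint_torque': array([ 7.77107853e-04, -4.58528781e+01, -2.52607763e+01, -7.78353706e-05,
        5.52865618e-03, -6.13055633e-06]), 'position': array([ 0.19957097, -0.53857662,  0.23046442]), 'tool_rot': array([-1.64035232,  1.56888573,  1.85603047]), 'force': array([0.52953624, 0.19701933, 0.52471007]), 'moment': array([0.01898399, 0.02632725, 0.05137614]), 'grip_width': 0.08515606504561243}
```

View pics/top1.png

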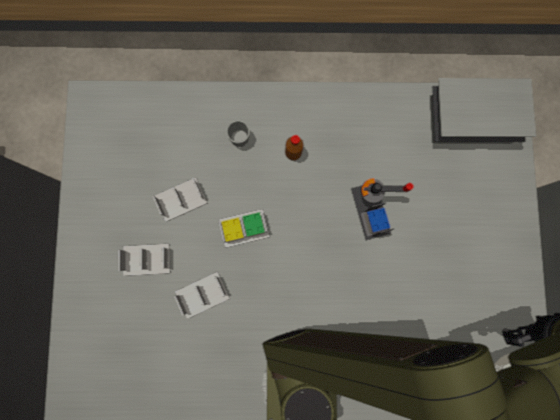

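View pics/side1.png

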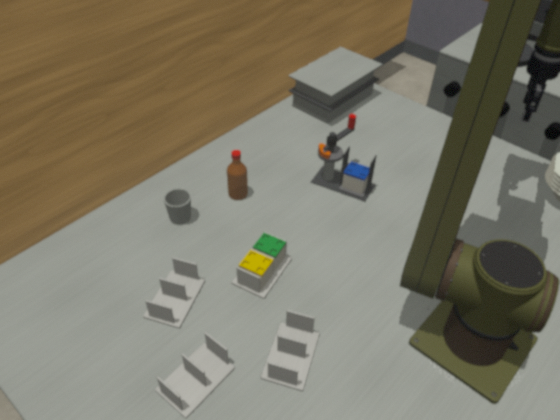

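The top view shows the rack with yellow (232,229) and green (254,224) lids, the carrier's blue lid (378,220), the knob (408,187) and the post (373,190). The bottle is at (294,147) and the cup at (238,132). The other three racks are empty. Next I'll measure these with depth.

```bash
cat >> h.py <<'E'
def masks(img):
    h=cv2.cvtColor(img,cv2.COLOR_RGB2HSV);H,S,V=[h[...,i].astype(int) for i in range(3)]
    sv=(S>150)&(V>60)
    return dict(green=sv&(H>50)&(H<80),yellow=sv&(H>22)&(H<35)&(V>120),blue=sv&(H>105)&(H<130),red=sv&((H<5)|(H>174))&(V>110),orange=sv&(H>8)&(H<20)&(V>150))
def rect(P,m,z0,z1):
    q=P[m&(P[...,2]>z0)&(P[...,2]<z1)]
    if len(q)<8: return None
    r=cv2.minAreaRect(q[:,:2].astype(np.float32)*1000)
    return len(q),np.round(r[0],1),np.round(r[1],1),round(r[2],1),np.round(np.median(q,0)*1000,1)
E
python3 - <<'E'
from h import *
for n in('top','side'):
    s=dict(np.load('pics/%s.npz'%n));P=cloud(s);M=masks(s['img'])
    print(n,'table z',np.median(P[300:310,150:250,2]) if n=='top' else np.median(P[280:300,200:230,2]))
    for k,m in M.items():
        print(k,rect(P,m,.03,.3))
    # tall things: rack walls/ carrier
    for nm,c in(('rack',(0.60,0.12)),('sauce',None),('cup',None)): pass
    obj=(P[...,2]>.004)&(P[...,2]<.25)&(s['range_z']>0)
    nl,lab,st,ce=cv2.connectedComponentsWithStats(obj.astype(np.uint8))
    for i in range(1,nl):
        if st[i,4]>150:
            q=P[lab==i]; print(' comp',st[i,:5],np.round(q.min(0),3),np.round(q.max(0),3))
E
```

```text
top table z 0.003502157207683876
green (307, array([474. , 144.1]), array([56.9, 48.6]), 13.7, array([474.1, 144.1,  70.1]))
yellow (358, array([458.8, 206.2]), array([59.7, 51.9]), 13.5, array([459. , 205.6,  69.7]))
blue (344, array([ 489.1, -227.2]), array([61.7, 50.9]), 13.9, array([ 489.5, -226.6,   66.6]))
red (96, array([ 644.8, -134.8]), array([363. ,  32.9]), 66.1, array([703. ,  16.8, 153.7]))
orange (68, array([ 581.3, -187.3]), array([22.2, 55.8]), 57.9, array([ 587.7, -186.5,  115.9]))
 comp [ 425   78  111   68 6619] [ 0.729 -0.721  0.004] [ 0.94  -0.405  0.133]
 comp [225 116  31  32 491] [0.72  0.143 0.004] [0.829 0.239 0.084]
 comp [283 133  20  29 402] [ 0.681 -0.002  0.004] [0.774 0.054 0.157]
 comp [ 149  178   58   44 1354] [0.49  0.293 0.004] [0.626 0.471 0.076]
 comp [ 350  178   64   63 1648] [ 0.432 -0.355  0.004] [ 0.628 -0.156  0.186]
 comp [ 217  208   52   40 1340] [0.41  0.101 0.004] [0.531 0.259 0.08 ]
 comp [ 115  242   56   38 1504] [0.313 0.398 0.004] [0.426 0.567 0.076]
 comp [ 174  270   55   52 1460] [0.189 0.22  0.004] [0.34  0.384 0.076]
 comp [
[... 1005 characters left out ...]
.199  0.004] [ 0.304 -1.033  0.054]
 comp [ 312  114   65   86 2110] [ 0.44  -0.374  0.004] [ 0.703 -0.154  0.181]
 comp [227 150  22  51 819] [ 0.68  -0.028  0.004] [0.73  0.055 0.154]
 comp [545 153  15  49 471] [ 0.036 -0.649  0.004] [ 0.105 -0.534  0.105]
 comp [163 189  28  36 816] [0.72  0.158 0.004] [0.794 0.231 0.078]
 comp [ 232  232   60   67 2252] [0.409 0.098 0.004] [0.515 0.255 0.074]
 comp [  400   252   160   152 12825] [-0.102 -0.267  0.004] [0.174 0.116 0.25 ]
 comp [ 142  257   63   71 2370] [0.489 0.271 0.004] [0.658 0.458 0.07 ]
 comp [ 260  310   59   81 2903] [0.197 0.209 0.004] [0.335 0.383 0.07 ]
 comp [ 155  332   80   87 3171] [0.323 0.382 0.004] [0.432 0.545 0.072]
```

```bash
cat >> h.py <<'E'
from scipy.spatial.transform import Rotation as Ro
def pose():
    o=robot.observe(); return np.array(o['position']),Ro.from_euler('xyz',o['tool_rot']).as_matrix(),o
def plan(x,y,z,jaw_deg):
    """remaining shift in present tool axes (units of 60 mm) and yaw (units 0.1 rad) for jaws along jaw_deg (mod 180)"""
    p,R,o=pose(); d=R.T@(np.array([x,y,z])-p)/.06
    a=np.degrees(np.arctan2(R[1,1],R[0,1])); e=-(jaw_deg-a); e=(e+90)%180-90
    print('pos',np.round(p,4),'jaw',round(a,2),'toolx',np.round(R[:,0],3),'F',np.round(o['force'],1),'w',round(o['grip_width'],4),'t',o['t'],'q',np.round(o['joint_pos'],2))
    print('shift xyz units',np.round(d,3),'yaw units',round(np.radians(e)*10,3), 'or',round(np.radians(e-180*np.sign(e))*10,2))
E
python3 - <<'E'
from h import *
print(np.round(pose()[1],3))
plan(.474,.1446,.20,13.7)
for n in('top','side'):
    s=dict(np.load('pics/%s.npz'%n));P=cloud(s);M=masks(s['img'])
    r=M['red']&(P[...,1]<-.1); print('knob',rect(P,r,.1,.3), 'cap',rect(P,M['red']&(P[...,1]>-.1),.1,.3))
    z=P[...,2]; a=(z>.118)&(z<.2)&(P[...,1]<-.1)&(P[...,1]>-.4)&(P[...,0]>.42)&(P[...,0]<.7)
    print('high pts',rect(P,a,.125,.145), rect(P,a,.145,.2))
    for zz in((.1,.118),(.118,.13)):print(rect(P,(P[...,1]<-.1)&(P[...,1]>-.4)&(P[...,0]>.42)&(P[...,0]<.7),*zz))
    print('base',rect(P,(P[...,1]<-.1)&(P[...,1]>-.4)&(P[...,0]>.42)&(P[...,0]<.7),.006,.015))
s=snap('wrist','w1')
E
```

```text
[[-0.001  0.347 -0.938]
 [ 0.002 -0.938 -0.347]
 [-1.    -0.002 -0.   ]]
pos [ 0.1996 -0.5386  0.2305] jaw -69.67 toolx [-0.001  0.002 -1.   ] F [0.5 0.2 0.5] w 0.0852 t 0.1 q [-1.29  0.31  1.51 -0.    1.33 -0.07]
shift xyz units [ 0.526 -9.087 -8.244] yaw units -14.551 or 16.86
knob (37, array([ 567.5, -289.5]), array([16.3, 17.9]), 53.5, array([ 568.9, -289.7,  179.7])) cap (59, array([710.9,  19.7]), array([23., 30.]), 16.7, array([709.6,  22.5, 151.2]))
high pts (189, array([ 533.7, -215.3]), array([107.9, 132. ]), 66.3, array([ 569.3, -240.8,  138.5])) (155, array([ 568.8, -245.2]), array([108. ,  26.2]), 88.0, array([ 568.7, -243.5,  162.7]))
(195, array([ 526.4, -214. ]), array([160.9,  67.2]), 14.6, array([ 560.8, -201. ,  103.6]))
(95, array([ 524.3, -214.1]), array([159.2,  47. ]), 19.6, array([ 567. , -190.8,  122.5]))
base (421, array([ 559.8, -249.3]), array([297.5, 275.5]), 89.8, array([ 528.6, -197.9,    7.5]))
knob (23, array([ 571.5, -290.6]), array([13.8, 26.5]), 37.7, array([ 568.9, -289.1,  177.9])) cap (42, array([709.2,  25.6]), array([18.4, 23.6]), 46.4, array([708.5,  25.5, 148.8]))
high pts (201, array([ 568.7, -233.7]), array([122.7,  33.8]), 83.4, array([ 565.8, -237.6,  137.2])) (176, array([ 566.9, -244.6]), array([114.8,  28.2]), 87.8, array([ 565.9, -279.7,  159.5]))
(217, array([ 525. , -215.7]), array([161.2,  62.5]), 21.6, array([ 559.8, -199.1,  107.8]))
(92, array([ 519.1, -214. ]), array([101.8, 143.2]), 80.0, array([ 567.3, -191.4,  121.7]))
base (192, array([ 518.4, -230.6]), array([289.9, 148.5]), 38.9, array([ 493.4, -199.2,    8.3]))
```

Emit:
jog_arm([
  {"x":-0.1,"y":-0.32,"z":-0.69},
  {"x":-0.1,"y":-0.32,"z":-0.69},
  {"x":-0.1,"y":-0.32,"z":-0.69},
  {"x":-0.1,"y":-0.32,"z":-0.69},
  {"x":-0.1,"y":-0.3,"z":-0.67},
  {"y":-0.68,"z":-0.43},
  {"y":-0.68,"z":-0.43},
  {"y":-0.68,"z":-0.43},
  {"y":-0.68,"z":-0.43},
  {"y":-0.68,"z":-0.43},
  {"y":-0.68,"z":-0.43},
  {"y":-0.68,"z":-0.43},
])

```text
invalid input
```

Emit:
jog_arm([
  {"y":-0.68,"z":-0.43},
  {"y":-0.68,"z":-0.43},
  {"y":-0.68,"z":-0.43},
  {"y":-0.68,"z":-0.43},
  {"yaw":-1},
  {"yaw":-1},
  {"yaw":-1},
  {"yaw":-1},
  {"yaw":-1},
  {"yaw":-1},
  {"yaw":-1},
  {"yaw":-1},
])

```text
invalid input
```

Emit:
jog_arm([
  {"yaw":-1},
  {"yaw":-1},
  {"yaw":-1},
  {"yaw":-1},
  {"yaw":-1},
  {"yaw":-1},
  {"yaw":-0.55},
  {},
  {},
])

```text
invalid input
```

```bash
python3 - <<'E'
from h import *
plan(.474,.1446,.14,13.7)
s=snap('wrist','w2'); P=cloud(s,True);M=masks(s['img'])
print(s['fov_y'],s['cx'],s['cy'],np.round(s['extrinsics'],3).tolist())
for k in('green','yellow'): print(k,rect(P,M[k],.06,.08))
t=snap('top','top2');P=cloud(t);M=masks(t['img'])
for k in('blue',): print(k,rect(P,M[k],.05,.08))
E
```

```text
pos [ 0.1996 -0.5387  0.2306] jaw -69.67 toolx [-0.     0.002 -1.   ] F [-0.1  0.1  0.1] w 0.0853 t 0.15 q [-1.29  0.31  1.51 -0.    1.33 -0.07]
shift xyz units [ 1.525 -9.087 -8.245] yaw units -14.551 or 16.86
65.70646984690485 283.6468073860358 212.03594787658622 [[0.346, -0.891, -0.294, 0.275], [-0.938, -0.329, -0.107, -0.511], [-0.002, 0.313, -0.95, 0.373], [0.0, 0.0, 0.0, 1.0]]
green None
yellow None
blue (350, array([ 489.1, -227.1]), array([61.9, 51.2]), 14.8, array([ 488.5, -226.6,   66.2]))
```

View pics/w2.png

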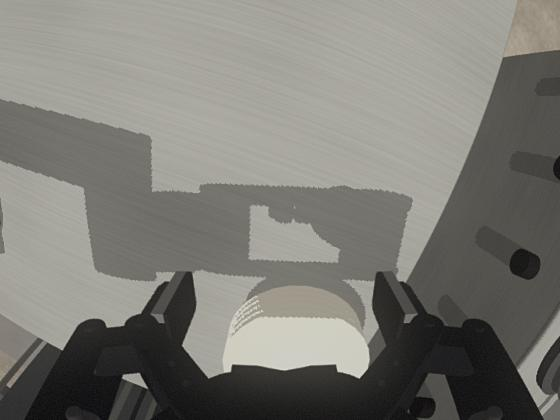

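The "invalid input" probably means each row needs every field. I'll test that with small rows. This wrist view was taken at the start pose and shows the bare counter, with the fingers at (180,310) and (390,310).

Emit:
jog_arm([
  {"x":-0.1,"y":-0.32,"z":-0.69,"yaw":0,"gripper":0},
  {"x":-0.1,"y":-0.32,"z":-0.69,"yaw":0,"gripper":0},
  {"x":-0.1,"y":-0.32,"z":-0.69,"yaw":0,"gripper":0},
  {"x":-0.1,"y":-0.32,"z":-0.69,"yaw":0,"gripper":0},
  {"x":-0.1,"y":-0.3,"z":-0.67,"yaw":0,"gripper":0},
], newtons=30)

```text
t: 0.88
position: [0.3606, -0.3776, 0.2615]
tool_rot: [3.075, 1.571, 0.288]
force: [0.6, -0.8, 0.8]
grip_width: 0.0855
```

Emit:
jog_arm([
  {"x":0,"y":-0.68,"z":-0.43,"yaw":0,"gripper":0},
  {"x":0,"y":-0.68,"z":-0.43,"yaw":0,"gripper":0},
  {"x":0,"y":-0.68,"z":-0.43,"yaw":0,"gripper":0},
  {"x":0,"y":-0.68,"z":-0.43,"yaw":0,"gripper":0},
  {"x":0,"y":-0.68,"z":-0.43,"yaw":0,"gripper":0},
  {"x":0,"y":-0.68,"z":-0.43,"yaw":0,"gripper":0},
  {"x":0,"y":-0.68,"z":-0.43,"yaw":0,"gripper":0},
  {"x":0,"y":-0.68,"z":-0.43,"yaw":0,"gripper":0},
  {"x":0,"y":-0.68,"z":-0.43,"yaw":0,"gripper":0},
  {"x":0,"y":-0.68,"z":-0.43,"yaw":0,"gripper":0},
  {"x":0,"y":-0.68,"z":-0.43,"yaw":0,"gripper":0},
])

```text
t: 2.25
position: [0.4701, 0.1422, 0.2614]
tool_rot: [2.474, 1.57, -0.312]
force: [1.4, -0.9, 0.3]
grip_width: 0.0859
```

Emit:
jog_arm([
  {"x":0,"y":0,"z":0,"yaw":-1,"gripper":0},
  {"x":0,"y":0,"z":0,"yaw":-1,"gripper":0},
  {"x":0,"y":0,"z":0,"yaw":-1,"gripper":0},
  {"x":0,"y":0,"z":0,"yaw":-1,"gripper":0},
  {"x":0,"y":0,"z":0,"yaw":-1,"gripper":0},
  {"x":0,"y":0,"z":0,"yaw":-1,"gripper":0},
  {"x":0,"y":0,"z":0,"yaw":-1,"gripper":0},
  {"x":0,"y":0,"z":0,"yaw":-1,"gripper":0},
  {"x":0,"y":0,"z":0,"yaw":-1,"gripper":0},
  {"x":0,"y":0,"z":0,"yaw":-1,"gripper":0},
  {"x":0,"y":0,"z":0,"yaw":-1,"gripper":0},
  {"x":0,"y":0,"z":0,"yaw":-1,"gripper":0},
])

```text
t: 3.75
position: [0.4698, 0.1406, 0.2612]
tool_rot: [-1.378, 1.571, -2.961]
force: [0.4, -0.1, 0.5]
grip_width: 0.0853
```

Emit:
jog_arm([
  {"x":0,"y":0,"z":0,"yaw":-1,"gripper":0},
  {"x":0,"y":0,"z":0,"yaw":-1,"gripper":0},
  {"x":0,"y":0,"z":0,"yaw":-0.55,"gripper":0},
  {"x":0,"y":0,"z":0,"yaw":0,"gripper":0},
])

```text
t: 4.25
position: [0.4699, 0.1406, 0.2612]
tool_rot: [-1.681, 1.571, -3.013]
force: [-0.8, -0.1, -0.2]
grip_width: 0.0857
```

```bash
python3 - <<'E'
from h import *
plan(.474,.1446,.14,13.7)
s=snap('wrist','w2'); P=cloud(s,True);M=masks(s['img'])
print(np.round(s['extrinsics'],3).tolist())
for k in('green','yellow'): print(k,rect(P,M[k],.06,.08))
t=snap('top','top2');P=cloud(t);M=masks(t['img'])
for k in('blue',): print(k,rect(P,M[k],.05,.08))
E
```

```text
pos [0.4699 0.1406 0.2612] jaw 13.66 toolx [-0. -0. -1.] F [-0.8 -0.1 -0.2] w 0.0857 t 4.25 q [ 0.2   0.16  1.63  0.    1.35 -0.03]
shift xyz units [ 2.021  0.083 -0.049] yaw units -0.008 or 31.41
[[0.972, 0.223, 0.074, 0.45], [0.235, -0.923, -0.305, 0.219], [0.001, 0.314, -0.949, 0.404], [0.0, 0.0, 0.0, 1.0]]
green (2290, array([474.9, 142.5]), array([59.8, 52.9]), 13.2, array([475. , 139.8,  69.9]))
yellow (3097, array([459.1, 204.5]), array([60.9, 53.1]), 13.8, array([459.1, 204.7,  69.7]))
blue (346, array([ 489.3, -227.4]), array([61.8, 52.4]), 16.1, array([ 489.6, -226.8,   66.7]))
```

View pics/w2.png

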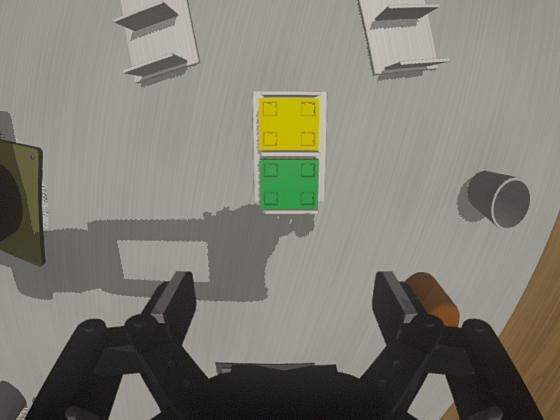

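The wrist view shows the yellow lid at (289,124) and the green lid at (290,184), with the rack's walls around them. The wrist fit puts the green tub at (475,142.5) with yaw 13.4°, against (474,144.6) from the other two cameras. I'll descend between these two estimates.

Emit:
jog_arm([
  {"x":0.5,"y":0.085,"z":-0.026,"yaw":0,"gripper":0},
  {"x":0.7,"y":0,"z":0,"yaw":0,"gripper":0},
  {"x":0.7,"y":0,"z":0,"yaw":0,"gripper":0},
  {"x":0.7,"y":0,"z":0,"yaw":0,"gripper":0},
  {"x":0.6,"y":0,"z":0,"yaw":0,"gripper":0},
  {"x":0.4,"y":0,"z":0,"yaw":0,"gripper":0},
  {"x":0.3,"y":0,"z":0,"yaw":0,"gripper":0},
  {"x":0.19,"y":0,"z":0,"yaw":0,"gripper":0},
  {"x":0,"y":0,"z":0,"yaw":0,"gripper":0},
  {"x":0,"y":0,"z":0,"yaw":0,"gripper":120},
], newtons=40)

```text
t: 5.6
position: [0.4752, 0.1435, 0.0165]
tool_rot: [1.549, 1.57, 0.218]
force: [-0.2, -0.0, 0.7]
grip_width: 0.0698
```

Emit:
jog_arm([
  {"x":0,"y":0,"z":0,"yaw":0,"gripper":180},
  {"x":0,"y":0,"z":0,"yaw":0,"gripper":200},
  {"x":0,"y":0,"z":0,"yaw":0,"gripper":200},
  {"x":0,"y":0,"z":0,"yaw":0,"gripper":200},
])

```text
t: 6.1
position: [0.475, 0.1434, 0.0168]
tool_rot: [1.553, 1.569, 0.221]
force: [-1.6, -0.9, 6.3]
grip_width: 0.0616
```

Gripped at 61.6 mm, which matches the 62 mm faces. Lifting straight up.

Emit:
jog_arm([
  {"x":-0.1,"y":0,"z":0,"yaw":0,"gripper":200},
  {"x":-0.2,"y":0,"z":0,"yaw":0,"gripper":200},
  {"x":-0.3,"y":0,"z":0,"yaw":0,"gripper":200},
  {"x":-0.4,"y":0,"z":0,"yaw":0,"gripper":200},
  {"x":-0.4,"y":0,"z":0,"yaw":0,"gripper":200},
  {"x":-0.4,"y":0,"z":0,"yaw":0,"gripper":200},
  {"x":-0.2,"y":0,"z":0,"yaw":0,"gripper":200},
])

```text
t: 6.98
position: [0.4751, 0.1435, 0.1376]
tool_rot: [1.541, 1.568, 0.209]
force: [-0.2, 0.1, -4.2]
grip_width: 0.0618
```

```bash
python3 - <<'E'
from h import *
plan(.46,-.03,.13,13.7)
s=snap('wrist','w3'); P=cloud(s,True);M=masks(s['img'])
for k in('green','yellow'): print(k,rect(P,M[k],.06,.3))
E
```

```text
pos [0.4751 0.1435 0.1376] jaw 13.7 toolx [ 0.002  0.    -1.   ] F [-0.2  0.1 -4.2] w 0.0618 t 6.975 q [ 0.21  0.29  1.8   0.    1.05 -0.03]
shift xyz units [ 0.124 -0.93   2.749] yaw units -0.001 or 31.42
green (13951, array([463.4, 160.3]), array([ 71.8, 100.3]), 43.2, array([471.8, 153.9, 190.5]))
yellow (7731, array([459.2, 204.7]), array([61.5, 53.7]), 13.2, array([459. , 205.2,  69.7]))
```

Emit:
jog_arm([
  {"x":0,"y":-0.1,"z":0.3,"yaw":0,"gripper":200},
  {"x":0,"y":-0.2,"z":0.6,"yaw":0,"gripper":200},
  {"x":0,"y":-0.2,"z":0.6,"yaw":0,"gripper":200},
  {"x":0.1,"y":-0.2,"z":0.6,"yaw":0,"gripper":200},
  {"x":0.2,"y":-0.13,"z":0.4,"yaw":0,"gripper":200},
  {"x":0.4,"y":-0.1,"z":0.25,"yaw":0,"gripper":200},
  {"x":0.5,"y":0,"z":0,"yaw":0,"gripper":200},
  {"x":0.4,"y":0,"z":0,"yaw":0,"gripper":200},
  {"x":0.3,"y":0,"z":0,"yaw":0,"gripper":200},
  {"x":0.13,"y":0,"z":0,"yaw":0,"gripper":200},
  {"x":0.05,"y":0,"z":0,"yaw":0,"gripper":200},
  {"x":0,"y":0,"z":0,"yaw":0,"gripper":200},
])

```text
t: 8.52
position: [0.4596, -0.0304, 0.0112]
tool_rot: [0.987, 1.571, -0.345]
force: [0.1, -0.5, -2.9]
grip_width: 0.0616
```

Emit:
jog_arm([
  {"x":0.03,"y":0,"z":0,"yaw":0,"gripper":200},
  {"x":0,"y":0,"z":0,"yaw":0,"gripper":200},
])

```text
t: 8.78
position: [0.4597, -0.0301, 0.0097]
tool_rot: [1.17, 1.57, -0.162]
force: [-0.1, -0.0, -4.0]
grip_width: 0.0615
```

Emit:
jog_arm([
  {"x":0.02,"y":0,"z":0,"yaw":0,"gripper":200},
  {"x":0.02,"y":0,"z":0,"yaw":0,"gripper":200},
  {"x":0,"y":0,"z":0,"yaw":0,"gripper":200},
])

```text
t: 9.15
position: [0.4598, -0.0302, 0.0088]
tool_rot: [1.148, 1.569, -0.184]
force: [-3.9, -0.1, 17.1]
grip_width: 0.0617
```

Contact made, at 17 N. Now I'll open, rise clear, and turn a quarter turn.

Emit:
jog_arm([
  {"x":-0.02,"y":0,"z":0,"yaw":0,"gripper":200},
  {"x":0,"y":0,"z":0,"yaw":0,"gripper":100},
  {"x":0,"y":0,"z":0,"yaw":0,"gripper":0},
  {"x":0,"y":0,"z":0,"yaw":0,"gripper":0},
  {"x":0,"y":0,"z":0,"yaw":0,"gripper":0},
  {"x":-0.3,"y":0,"z":0,"yaw":0,"gripper":0},
  {"x":-0.6,"y":0,"z":0,"yaw":0,"gripper":0},
  {"x":-0.7,"y":0,"z":0,"yaw":0,"gripper":0},
  {"x":-0.7,"y":0,"z":0,"yaw":0.7,"gripper":0},
  {"x":-0.4,"y":0,"z":0,"yaw":1,"gripper":0},
  {"x":0,"y":0,"z":0,"yaw":1,"gripper":0},
  {"x":0,"y":0,"z":0,"yaw":1,"gripper":0},
])

```text
t: 10.65
position: [0.4595, -0.0302, 0.1705]
tool_rot: [1.574, 1.57, -0.131]
force: [-0.7, -0.3, -0.3]
grip_width: 0.0854
```

Emit:
jog_arm([
  {"x":0,"y":0,"z":0,"yaw":1,"gripper":0},
  {"x":0,"y":0,"z":0,"yaw":1,"gripper":0},
  {"x":0,"y":0,"z":0,"yaw":1,"gripper":0},
  {"x":0,"y":0,"z":0,"yaw":1,"gripper":0},
  {"x":0,"y":0,"z":0,"yaw":1,"gripper":0},
  {"x":0,"y":0,"z":0,"yaw":1,"gripper":0},
  {"x":0,"y":0,"z":0,"yaw":1,"gripper":0},
  {"x":0,"y":0,"z":0,"yaw":1,"gripper":0},
  {"x":0,"y":0,"z":0,"yaw":1,"gripper":0},
  {"x":0,"y":0,"z":0,"yaw":1,"gripper":0},
  {"x":0,"y":0,"z":0,"yaw":1,"gripper":0},
  {"x":0,"y":0,"z":0,"yaw":1,"gripper":0},
])

```text
t: 12.15
position: [0.4592, -0.0301, 0.1699]
tool_rot: [-0.383, 1.57, 2.995]
force: [-0.5, -0.7, 0.0]
grip_width: 0.0853
```

```bash
python3 - <<'E'
from h import *
s=snap('wrist','w4'); P=cloud(s,True);M=masks(s['img'])
g=rect(P,M['green'],.055,.07);print(g)
t=snap('top','top4');Q=cloud(t);m=masks(t['img']);print('top',rect(Q,m['green'],.05,.08),rect(Q,m['blue'],.05,.08))
t=snap('side','side4');Q=cloud(t);m=masks(t['img']);print('side',rect(Q,m['green'],.05,.08))
print('wrist blue',rect(P,M['blue'],.05,.09))
plan(g[1][0]/1000,g[1][1]/1000,.01,13.5-90)
E
```

```text
(3303, array([460.3, -31.1]), array([60.8, 52.9]), 13.4, array([469.2, -32.3,  61.8]))
top (49, array([439.2, -39.4]), array([35.6, 18. ]), 88.7, array([439.6, -33. ,  62.3])) (348, array([ 488.9, -226.6]), array([61.5, 52. ]), 14.6, array([ 489.3, -226.9,   66.8]))
side (151, array([465.1, -26. ]), array([43.5, 50.6]), 14.6, array([468.7, -25. ,  60.6]))
wrist blue (2452, array([ 487.9, -229.2]), array([73.9, 55.2]), 15.7, array([ 488.3, -225.5,   66.6]))
pos [ 0.4592 -0.0301  0.1699] jaw -76.17 toolx [-0.001  0.    -1.   ] F [-0.1 -0.4  0.8] w 0.0854 t 12.3 q [-0.16  0.21  1.82  0.    1.11  1.17]
shift xyz units [ 2.665  0.021 -0.015] yaw units 0.058 or -31.36
```

View pics/w4.png

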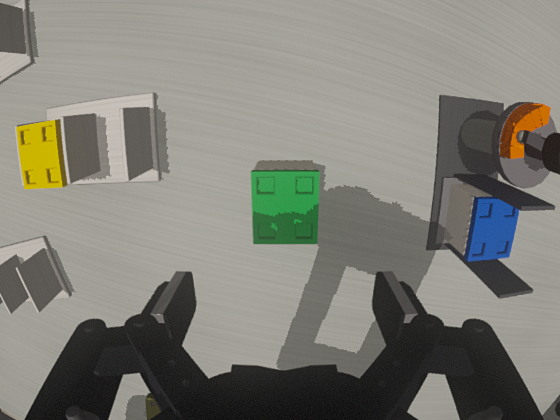

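The green tub stands upright at (285,207). The blue lid is at (493,228) between the end plates, and the orange cam is at (530,130). Descending to grip the y faces.

Emit:
jog_arm([
  {"x":0.4,"y":0.01,"z":-0.01,"yaw":0.06,"gripper":0},
  {"x":0.6,"y":0,"z":0,"yaw":0,"gripper":0},
  {"x":0.6,"y":0,"z":0,"yaw":0,"gripper":0},
  {"x":0.5,"y":0,"z":0,"yaw":0,"gripper":0},
  {"x":0.3,"y":0,"z":0,"yaw":0,"gripper":0},
  {"x":0.22,"y":0,"z":0,"yaw":0,"gripper":0},
  {"x":0,"y":0,"z":0,"yaw":0,"gripper":130},
  {"x":0,"y":0,"z":0,"yaw":0,"gripper":200},
  {"x":0,"y":0,"z":0,"yaw":0,"gripper":220},
  {"x":0,"y":0,"z":0,"yaw":0,"gripper":220},
  {"x":0,"y":0,"z":0,"yaw":0,"gripper":220},
  {"x":0,"y":0,"z":0,"yaw":0,"gripper":220},
], newtons=40)

```text
t: 13.8
position: [0.4605, -0.0307, 0.0134]
tool_rot: [2.772, 1.57, -0.135]
force: [0.4, 0.2, 5.9]
grip_width: 0.0536
```

Emit:
jog_arm([
  {"x":-0.1,"y":0,"z":0,"yaw":0,"gripper":220},
  {"x":-0.3,"y":0,"z":0,"yaw":0,"gripper":220},
  {"x":-0.5,"y":0,"z":0,"yaw":0,"gripper":220},
  {"x":-0.6,"y":0,"z":0,"yaw":0,"gripper":220},
  {"x":-0.6,"y":0.2,"z":0.05,"yaw":0,"gripper":220},
  {"x":-0.4,"y":0.5,"z":0.05,"yaw":0,"gripper":220},
  {"x":-0.1,"y":0.5,"z":0.05,"yaw":0,"gripper":220},
  {"x":0,"y":0.2,"z":0,"yaw":0,"gripper":220},
  {"x":0,"y":0,"z":0,"yaw":0,"gripper":220},
])

```text
t: 14.92
position: [0.4702, -0.1145, 0.1682]
tool_rot: [-0.792, 1.569, 2.582]
force: [0.0, 0.8, -3.8]
grip_width: 0.0536
```

```bash
python3 - <<'E'
from h import *
s=snap('wrist','w5'); P=cloud(s,True);M=masks(s['img'])
plan(.489,-.2265,.17,14.8-90)
print('blue',rect(P,M['blue'],.055,.08),'green',rect(P,M['green'],.1,.3),'knob',rect(P,M['red'],.1,.3))
E
```

```text
pos [ 0.4698 -0.1138  0.168 ] jaw -76.66 toolx [-0.002  0.002 -1.   ] F [-0.5  0.3 -3. ] w 0.0535 t 14.975 q [-0.33  0.24  1.78  0.    1.12  1.01]
shift xyz units [-0.037  1.902  0.122] yaw units -0.255 or 31.16
blue (3515, array([ 485.5, -230.5]), array([67.9, 54.7]), 14.8, array([ 487.3, -225.5,   66.6])) green (14368, array([ 476.3, -117.4]), array([51.5, 65.2]), 12.4, array([ 480.7, -112.8,  216.4])) knob (36, array([ 568. , -283.6]), array([12.2,  3.3]), 0.9, array([ 568.9, -283.4,  143.6]))
```

View pics/w5.png

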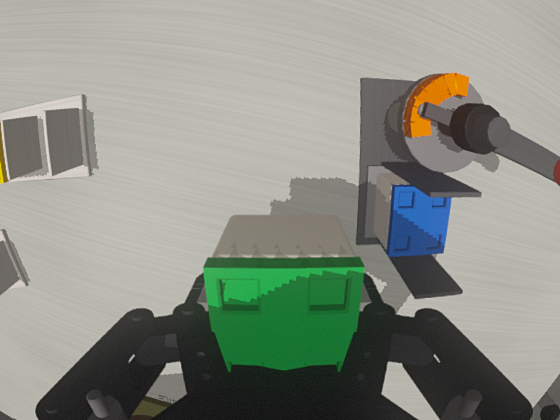

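The wrist view shows the tub held level. The blue lid at (420,220) is partly hidden by the end plates, and the cam is at (435,105). I'll move so the camera hangs right over the carrier.

Emit:
jog_arm([
  {"x":0,"y":0.2,"z":0.3,"yaw":-0.25,"gripper":220},
  {"x":0,"y":0.4,"z":0.4,"yaw":0,"gripper":220},
  {"x":0,"y":0.5,"z":0.4,"yaw":0,"gripper":220},
  {"x":0,"y":0.4,"z":0.4,"yaw":0,"gripper":220},
  {"x":0,"y":0.3,"z":0.3,"yaw":0,"gripper":220},
  {"x":0,"y":0.1,"z":0.1,"yaw":0,"gripper":220},
  {"x":0,"y":0,"z":0,"yaw":0,"gripper":220},
  {"x":0,"y":0,"z":0,"yaw":0,"gripper":220},
])

```text
t: 15.98
position: [0.3897, -0.2523, 0.1687]
tool_rot: [-1.58, 1.57, 1.822]
force: [-0.7, 0.1, -3.9]
grip_width: 0.0535
```

```bash
cat >> h.py <<'E'
def ray(s,uv,z,fish=True):
    f=420/2/np.tan(np.radians(s['fov_y'])/2);uv=np.atleast_2d(uv).astype(float)
    x=uv[:,0]-s['cx'];y=uv[:,1]-s['cy'];r=np.hypot(x,y)+1e-9
    d=np.stack([x/r*np.sin(r/f),y/r*np.sin(r/f),np.cos(r/f)],-1) if fish else np.stack([x/f,y/f,1+0*x],-1)
    E=np.array(s['extrinsics']);d=d@E[:3,:3].T;o=E[:3,3]
    return o+d*((z-o[2])/d[:,2])[:,None]
E
python3 - <<'E'
from h import *
s=snap('wrist','w6'); P=cloud(s,True);M=masks(s['img'])
plan(.489,-.2265,.17,14.8-90)
b=M['blue']&(P[...,2]>.06)&(P[...,2]<.08)
v,u=np.nonzero(b); q=ray(s,np.c_[u,v],.067)
r=cv2.minAreaRect(q[:,:2].astype(np.float32)*1000);print('lid rays',r,'depth',rect(P,M['blue'],.06,.08))
# end plates tops
a=(P[...,2]>.113)&(P[...,2]<.126)&(np.hypot(P[...,0]-.489,P[...,1]+.226)<.06)
nl,lab,st,ce=cv2.connectedComponentsWithStats(a.astype(np.uint8))
for i in range(1,nl):
    if st[i,4]>40: print('plate',rect(P,lab==i,.1,.13))
o=(P[...,1]<-.26)&(P[...,2]>.1)
print('red',rect(P,M['red'],.1,.3))
i=cv2.resize(s['img'][40:260,180:470],None,fx=2.6,fy=2.6,interpolation=cv2.INTER_CUBIC);cv2.imwrite('pics/w6c.png',i[:,:,::-1]);print(i.shape)
E
```

```text
pos [ 0.3898 -0.2524  0.1687] jaw -75.11 toolx [-0.     0.001 -1.   ] F [-0.3  0.8 -3.7] w 0.0539 t 16.025 q [-0.67  0.22  1.82  0.    1.11  0.64]
shift xyz units [-0.021  0.009 -1.709] yaw units 0.016 or -31.4
lid rays ((488.2762145996094, -230.29977416992188), (61.73612594604492, 53.2910041809082), 14.532149314880371) depth (5851, array([ 488.4, -230.3]), array([62.1, 53.6]), 14.5, array([ 488.2, -230.1,   66.7]))
plate (677, array([ 525.9, -220.3]), array([ 5. , 41.4]), 14.8, array([ 525.3, -220.4,  120.3]))
plate (578, array([ 450.5, -240.2]), array([ 4.5, 41.2]), 14.6, array([ 450.6, -239.8,  120.7]))
red None
(572, 754, 3)
```

View pics/w6c.png

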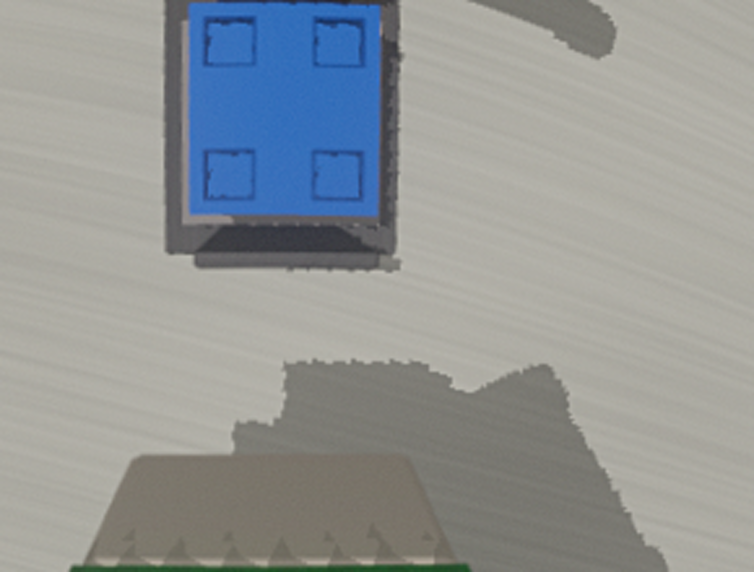

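The lid shows four clear pockets, and the lid and the plates' midpoint agree at (488.3,-230.3). The top camera says y=-227, so the wrist calibration may be off sideways. The held tub sits centred between the jaws, so I'll use it as the reference.

```bash
python3 - <<'E'
from h import *
s=dict(np.load('pics/wrist.npz'));P=cloud(s,True);M=masks(s['img']);p,R,o=pose()
T=(P-p)@R*1000
g=M['green']&(s['range_z']>0)
q=T[g];print('depth median x',np.median(q[:,0]))
for z0 in range(-40,40,6):
    k=g&(abs(T[...,2]-z0)<2)&(T[...,0]<-44)
    if k.sum()>30: print(z0,k.sum(),np.round([T[k][:,1].min(),T[k][:,1].max(),T[k][:,1].mean(),T[k][:,2].mean(),np.median(T[k][:,0])],1))
print('z range',q[:,2].min(),q[:,2].max())
E=np.array(s['extrinsics']);print('cam in tool',np.round(R.T@(E[:3,3]-p)*1000,2), np.round(R.T@E[:3,:3],4).tolist())
E
```

```text
depth median x -48.17481834262777
-28 1713 [-27.   26.8   0.4 -28.1 -48.4]
-22 905 [-27.1  26.7   0.1 -22.  -48.2]
-16 869 [-26.9  27.   -0.2 -16.1 -48.2]
-10 1660 [-26.9  27.   -0.  -10.3 -48.2]
-4 1218 [-28.2  27.2   0.3  -4.  -48.4]
2 1040 [-25.6  25.3  -0.2   2.  -48.4]
8 930 [-24.7  24.5  -0.1   7.9 -48.4]
14 495 [-24.2  23.6  -0.2  13.6 -48.2]
20 32 [-22.8  23.1   0.2  18.8 -46.8]
z range -30.65205905253717 20.70047885346386
cam in tool [-142.5     0.17  -80.08] [[0.0004, -0.313, 0.9497], [1.0, -0.0014, -0.0009], [0.0016, 0.9497, 0.313]]
```

The held tub measures 0.0 mm off the jaw centre, and the yellow tub read the same from two heights. So I trust the wrist camera. Target TCP is (488.6,-230.2) with jaws at -75.45°.

Emit:
jog_arm([
  {"x":0,"y":0,"z":-0.2,"yaw":0.06,"gripper":220},
  {"x":0,"y":0.02,"z":-0.4,"yaw":0,"gripper":220},
  {"x":0,"y":0.02,"z":-0.5,"yaw":0,"gripper":220},
  {"x":0,"y":0.02,"z":-0.4,"yaw":0,"gripper":220},
  {"x":0,"y":0,"z":-0.19,"yaw":0,"gripper":220},
  {"x":0,"y":0,"z":0,"yaw":0,"gripper":220},
  {"x":0,"y":0,"z":0,"yaw":0,"gripper":220},
])

```text
t: 16.9
position: [0.4877, -0.2311, 0.1686]
tool_rot: [-0.548, 1.569, 2.847]
force: [-0.5, -0.7, -3.8]
grip_width: 0.0537
```

```bash
python3 - <<'E'
from h import *
plan(.4886,-.2302,.083,14.55-90)
E
```

```text
pos [ 0.4877 -0.2311  0.1686] jaw -75.5 toolx [-0.001  0.    -1.   ] F [-0.5 -0.7 -3.8] w 0.0537 t 16.9 q [-0.52  0.32  1.67 -0.    1.16  0.8 ]
shift xyz units [ 1.427 -0.01  -0.02 ] yaw units -0.009 or 31.41
```

Emit:
jog_arm([
  {"x":0.2,"y":-0.01,"z":-0.02,"yaw":0,"gripper":220},
  {"x":0.35,"y":0,"z":0,"yaw":0,"gripper":220},
  {"x":0.35,"y":0,"z":0,"yaw":0,"gripper":220},
  {"x":0.25,"y":0,"z":0,"yaw":0,"gripper":220},
  {"x":0.15,"y":0,"z":0,"yaw":0,"gripper":220},
  {"x":0.1,"y":0,"z":0,"yaw":0,"gripper":220},
  {"x":0.03,"y":0,"z":0,"yaw":0,"gripper":220},
  {"x":0,"y":0,"z":0,"yaw":0,"gripper":220},
])

```text
t: 17.9
position: [0.4898, -0.2307, 0.0834]
tool_rot: [2.392, 1.57, -0.497]
force: [0.1, -0.3, -3.6]
grip_width: 0.0541
```

```bash
python3 - <<'E'
from h import *
plan(.4886,-.2302,.0764,14.55-90)
E
```

```text
pos [ 0.4898 -0.2307  0.0834] jaw -75.51 toolx [ 0.001 -0.    -1.   ] F [ 0.1 -0.3 -3.6] w 0.0541 t 17.9 q [-0.52  0.42  1.77  0.    0.96  0.8 ]
shift xyz units [ 0.117 -0.014  0.018] yaw units -0.011 or 31.4
```

Emit:
jog_arm([
  {"x":0,"y":-0.01,"z":0.02,"yaw":0,"gripper":220},
  {"x":0.03,"y":0,"z":0,"yaw":0,"gripper":220},
  {"x":0.03,"y":0,"z":0,"yaw":0,"gripper":220},
  {"x":0.03,"y":0,"z":0,"yaw":0,"gripper":220},
  {"x":0,"y":0,"z":0,"yaw":0,"gripper":220},
])

```text
t: 18.52
position: [0.488, -0.2302, 0.0775]
tool_rot: [-0.781, 1.57, 2.613]
force: [-0.5, -0.5, -3.2]
grip_width: 0.0534
```

TCP is at 77.5 mm with no contact, below the 80.4 mm of feet standing on the lid, so the feet are in the pockets. The last millimetre:

Emit:
jog_arm([
  {"x":0.02,"y":0,"z":0,"yaw":0,"gripper":220},
  {"x":0.01,"y":0,"z":0,"yaw":0,"gripper":220},
  {"x":0,"y":0,"z":0,"yaw":0,"gripper":220},
])

```text
t: 18.9
position: [0.4883, -0.2304, 0.0765]
tool_rot: [2.414, 1.57, -0.475]
force: [-1.6, 0.6, 4.9]
grip_width: 0.0533
```

Contact came at 76.5 mm, which is the seated height. Opening, rising clear, and turning towards the knob.

Emit:
jog_arm([
  {"x":0,"y":0,"z":0,"yaw":0,"gripper":120},
  {"x":0,"y":0,"z":0,"yaw":0,"gripper":0},
  {"x":0,"y":0,"z":0,"yaw":0,"gripper":0},
  {"x":0,"y":0,"z":0,"yaw":0,"gripper":0},
  {"x":0,"y":0,"z":0,"yaw":0,"gripper":0},
  {"x":-0.2,"y":0,"z":0,"yaw":0,"gripper":0},
  {"x":-0.5,"y":0,"z":0,"yaw":0,"gripper":0},
  {"x":-0.7,"y":0,"z":0,"yaw":0,"gripper":0},
  {"x":-0.7,"y":0,"z":0,"yaw":0,"gripper":0},
  {"x":-0.7,"y":0,"z":0,"yaw":0,"gripper":0},
  {"x":-0.4,"y":0,"z":0,"yaw":-0.6,"gripper":0},
  {"x":0,"y":0,"z":0,"yaw":-1,"gripper":0},
])

```text
t: 20.4
position: [0.4896, -0.2311, 0.2717]
tool_rot: [2.208, 1.564, -0.518]
force: [0.5, 0.3, -1.1]
grip_width: 0.0854
```

Emit:
jog_arm([
  {"x":0,"y":0,"z":0,"yaw":-1,"gripper":0},
  {"x":0,"y":0,"z":0,"yaw":-1,"gripper":0},
  {"x":0,"y":0,"z":0,"yaw":-1,"gripper":0},
  {"x":0,"y":0,"z":0,"yaw":-1,"gripper":0},
  {"x":0,"y":0,"z":0,"yaw":-1,"gripper":0},
  {"x":0,"y":0,"z":0,"yaw":-1,"gripper":0},
  {"x":0,"y":0,"z":0,"yaw":-1,"gripper":0},
  {"x":0,"y":0,"z":0,"yaw":-1,"gripper":0},
  {"x":0,"y":0,"z":0,"yaw":-1,"gripper":0},
  {"x":0,"y":0,"z":0,"yaw":-1,"gripper":150},
  {"x":0,"y":0,"z":0,"yaw":-1,"gripper":150},
  {"x":0,"y":0,"z":0,"yaw":-0.3,"gripper":150},
])

```text
t: 21.9
position: [0.4881, -0.2303, 0.2687]
tool_rot: [1.075, 1.57, -0.523]
force: [0.6, -0.4, -0.2]
grip_width: 0.0351
```

```bash
python3 - <<'E'
from h import *
plan(.5685,-.2935,.25,-1.4)
s=snap('wrist','w7');P=cloud(s,True);M=masks(s['img'])
print('knob',rect(P,M['red'],.13,.25),'top',rect(P,M['red'],.174,.19),'green',rect(P,M['green'],.1,.15),'blue',rect(P,M['blue'],.04,.1))
t=snap('side','side7');Q=cloud(t);m=masks(t['img']);print('side green',rect(Q,m['green'],.08,.2))
E
```

```text
pos [ 0.4881 -0.2303  0.2687] jaw -1.57 toolx [ 0.001 -0.    -1.   ] F [ 0.6 -0.4 -0.2] w 0.0351 t 21.9 q [-0.52  0.23  1.52 -0.    1.39 -0.49]
shift xyz units [0.312 1.368 1.017] yaw units -0.03 or 31.39
knob (634, array([ 567.8, -292.6]), array([19.7, 20.6]), 8.6, array([ 567.2, -286.7,  178.1])) top (402, array([ 567.8, -292.8]), array([19.7, 20.3]), 8.6, array([ 567.5, -291.6,  178.9])) green (3628, array([ 487.1, -230.5]), array([61.6, 53.8]), 14.4, array([ 488.1, -228.7,  124.8])) blue (45, array([ 481.8, -204.2]), array([60.6,  3.3]), 12.1, array([ 480.6, -204.1,   67. ]))
side green (231, array([ 487.8, -225. ]), array([60.5, 52. ]), 9.1, array([ 487.3, -224.8,  123.7]))
```

View pics/w7.png

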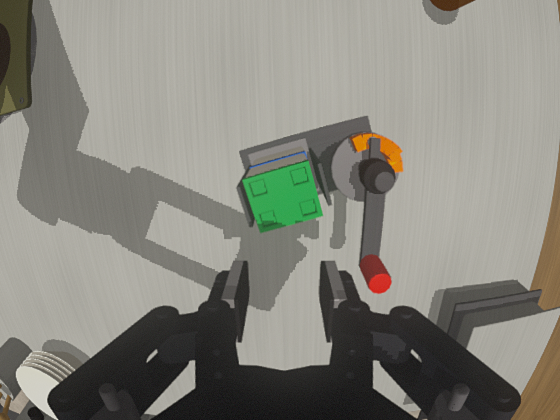

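The green tub's lid is at 124.8 mm, so it is seated (expected 125). The knob is at (377,280), which is world (567.8,-293). Straddling it with half-open jaws:

Emit:
jog_arm([
  {"x":0,"y":0.2,"z":0.15,"yaw":0.06,"gripper":150},
  {"x":0,"y":0.45,"z":0.35,"yaw":0,"gripper":150},
  {"x":0,"y":0.45,"z":0.35,"yaw":0,"gripper":150},
  {"x":0,"y":0.26,"z":0.17,"yaw":0,"gripper":150},
  {"x":0.2,"y":0,"z":0,"yaw":0,"gripper":150},
  {"x":0.5,"y":0,"z":0,"yaw":0,"gripper":150},
  {"x":0.5,"y":0,"z":0,"yaw":0,"gripper":150},
  {"x":0.4,"y":0,"z":0,"yaw":0,"gripper":150},
  {"x":0.2,"y":0,"z":0,"yaw":0,"gripper":150},
  {"x":0.05,"y":0,"z":0,"yaw":0,"gripper":150},
  {"x":0,"y":0,"z":0,"yaw":0,"gripper":170},
  {"x":0,"y":0,"z":0,"yaw":0,"gripper":170},
])

```text
t: 23.5
position: [0.5684, -0.2946, 0.1581]
tool_rot: [1.063, 1.569, -0.541]
force: [0.3, -0.7, 0.1]
grip_width: 0.0284
```

```bash
python3 - <<'E'
from h import *
c,s=np.cos,np.sin
plan(.5678,-.2935,.158,-1.9)
# rows along the arc: chord in tool axes for a step of 0.1 rad, shift (before turn of that row)
for d in(.1,.08):
    print(d,'tangential',85*s(d)/60,'inward',85*(1-c(d))/60)
E
```

```text
pos [ 0.5684 -0.2946  0.1581] jaw -1.95 toolx [ 0.002 -0.001 -1.   ] F [ 0.3 -0.7  0.1] w 0.0284 t 23.5 q [-0.54  0.45  1.46  0.    1.22 -0.51]
shift xyz units [ 0.001 -0.01  -0.018] yaw units -0.009 or 31.41
0.1 tangential 0.14143067358300654 inward 0.0070774325227967545
0.08 tangential 0.11321248312299464 inward 0.004530916071289128
```

Emit:
jog_arm([
  {"x":0,"y":-0.14,"z":-0.017,"yaw":1,"gripper":170},
  {"x":0,"y":-0.14,"z":-0.007,"yaw":1,"gripper":170},
  {"x":0,"y":-0.14,"z":-0.007,"yaw":1,"gripper":170},
  {"x":0,"y":-0.14,"z":-0.007,"yaw":1,"gripper":170},
  {"x":0,"y":-0.14,"z":-0.007,"yaw":1,"gripper":170},
  {"x":0,"y":-0.14,"z":-0.007,"yaw":1,"gripper":170},
])

```text
t: 24.25
position: [0.5261, -0.2815, 0.1608]
tool_rot: [1.578, 1.555, -0.63]
force: [6.3, -6.1, 4.9]
grip_width: 0.0283
```

```bash
cat >> h.py <<'E'
def hnd():
    p,R,o=pose();v=(p[:2]-[.5706,-.2089])*1000;a=np.degrees(np.arctan2(v[1],v[0]));phi=-75.45-a
    j=np.degrees(np.arctan2(R[1,1],R[0,1]));print('r',round(np.hypot(*v),1),'phi',round(np.radians(phi),3),'jaw phi',round(np.radians(14.55-j),3),'z',p[2],'F',np.round(o['force'],1),o['grip_width'],o['t'])
E
python3 - <<'E'
from h import *
hnd()
E
```

```text
r 85.1 phi 0.804 jaw phi 0.891 z 0.16081690993236805 F [ 6.3 -6.1  4.9] 0.02828276828499431 24.25
```

Emit:
jog_arm([
  {"x":0,"y":-0.14,"z":-0.007,"yaw":1,"gripper":170},
  {"x":0,"y":-0.14,"z":-0.007,"yaw":1,"gripper":170},
  {"x":0,"y":-0.14,"z":-0.007,"yaw":1,"gripper":170},
  {"x":0,"y":-0.14,"z":-0.007,"yaw":1,"gripper":170},
  {"x":0,"y":0,"z":0,"yaw":0,"gripper":170},
])

```text
t: 24.88
position: [0.4981, -0.2522, 0.1578]
tool_rot: [2.345, 1.57, -0.258]
force: [0.7, 0.7, 0.5]
grip_width: 0.0286
```

```bash
python3 - <<'E'
from h import *
hnd()
E
```

```text
r 84.4 phi 1.286 jaw phi 1.287 z 0.15783772132905127 F [0.7 0.7 0.5] 0.028561672725389703 24.875
```

Emit:
jog_arm([
  {"x":0,"y":-0.14,"z":-0.007,"yaw":1,"gripper":170},
  {"x":0,"y":-0.14,"z":-0.007,"yaw":1,"gripper":170},
  {"x":0,"y":-0.14,"z":-0.007,"yaw":1,"gripper":170},
  {"x":0,"y":-0.05,"z":0,"yaw":0.3,"gripper":170},
  {"x":0,"y":0,"z":0,"yaw":0,"gripper":170},
  {"x":0,"y":0,"z":0,"yaw":0,"gripper":170},
])

```text
t: 25.62
position: [0.4883, -0.2264, 0.1569]
tool_rot: [-2.761, 1.57, 0.589]
force: [0.7, -0.9, -1.2]
grip_width: 0.0288
```

```bash
python3 - <<'E'
from h import *
hnd()
s=snap('side');P=cloud(s);M=masks(s['img']);m=M['red']&(P[...,1]<-.1);print(rect(P,m,.1,.3))
s=snap('top');P=cloud(s);M=masks(s['img']);m=M['red']&(P[...,1]<-.1);print(rect(P,m,.1,.3))
E
```

```text
r 84.1 phi 1.615 jaw phi 1.617 z 0.15690736589776144 F [ 0.7 -0.9 -1.2] 0.028829687742646395 25.625
None
None
```

Now I'll open a little, lift straight off, then look.

Emit:
jog_arm([
  {"x":0,"y":0.03,"z":0,"yaw":0,"gripper":150},
  {"x":0,"y":0,"z":0,"yaw":0,"gripper":100},
  {"x":0,"y":0,"z":0,"yaw":0,"gripper":100},
  {"x":-0.2,"y":0,"z":0,"yaw":0,"gripper":100},
  {"x":-0.5,"y":0,"z":0,"yaw":0,"gripper":100},
  {"x":-0.6,"y":0,"z":0,"yaw":0,"gripper":100},
  {"x":-0.5,"y":0,"z":0,"yaw":0,"gripper":100},
  {"x":0,"y":0,"z":0.5,"yaw":0,"gripper":100},
  {"x":0,"y":0,"z":0.7,"yaw":0,"gripper":100},
  {"x":0,"y":0,"z":0.5,"yaw":0,"gripper":100},
  {"x":0,"y":0,"z":0,"yaw":0,"gripper":100},
  {"x":0,"y":0,"z":0,"yaw":0,"gripper":100},
])

```text
t: 27.22
position: [0.3895, -0.2493, 0.2657]
tool_rot: [2.517, 1.569, -0.418]
force: [-0.9, 0.4, -0.1]
grip_width: 0.0518
```

```bash
python3 - <<'E'
from h import *
plan(.4,-.25,.26,-75)
s=snap('wrist','w8');P=cloud(s,True);M=masks(s['img'])
r=rect(P,M['red'],.16,.25);print('knob',r,rect(P,M['green'],.118,.13))
if r is not None:
    v=r[1]-[570.6,-208.9];print('phi',np.radians(-75.45-np.degrees(np.arctan2(v[1],v[0])))%(2*np.pi),np.hypot(*v))
k=(np.hypot(P[...,0]-.53,P[...,1]+.219)<.02)&(P[...,2]>.126);print('arm top z',np.median(P[k][:,2]))
t=snap('top');Q=cloud(t);m=masks(t['img']);print('yellow',rect(Q,m['yellow'],.05,.1),'cap',rect(Q,m['red']&(Q[...,1]>-.1),.1,.3))
E
```

```text
pos [ 0.3895 -0.2493  0.2657] jaw -78.17 toolx [ 0.002 -0.001 -1.   ] F [-0.9  0.4 -0.1] w 0.0518 t 27.225 q [-0.66  0.12  1.67  0.    1.35  0.7 ]
shift xyz units [ 0.096  0.047 -0.169] yaw units -0.554 or 30.86
knob (645, array([ 488.2, -229.8]), array([20.4, 19.7]), 26.6, array([ 488. , -229.8,  175. ])) (2642, array([ 487.7, -230.9]), array([61.8, 53.5]), 14.7, array([ 481.1, -235. ,  124.6]))
phi 1.576339402753613 85.00923479246244
arm top z 0.1352777279129708
yellow (359, array([458.5, 206. ]), array([58.9, 51.7]), 13.4, array([459.1, 205.6,  70.2])) cap (59, array([710.5,  22.4]), array([24.3, 23. ]), 81.8, array([709.3,  22.5, 150.7]))
```

View pics/w8.png

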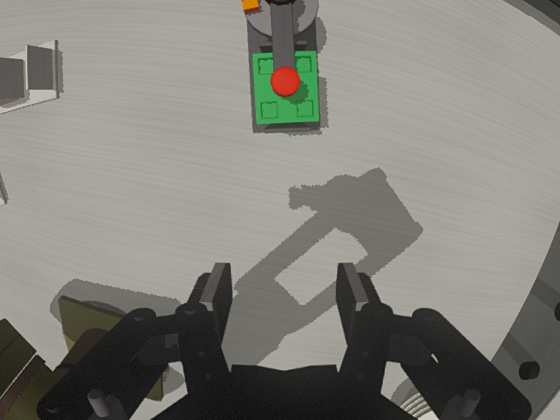

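The knob is at (286,82), over the middle of the green lid. The handle angle is 1.576 rad, the arm top is at 135 mm (low notch 136), the green lid is at 124.6 mm, and the robot is clear. Handing in.

```bash
python3 -c "
from cell import robot
print(robot.sign_off())"
```

```text
the job is handed in; nothing more can be done
None
```

The green tub is stacked on the blue one with its feet in the lid pockets, and the handle is turned across the green lid into the low notch. I handed the job in at about 27 s of the 64 s allowed, with the gripper open and clear of everything.

I lifted the green tub out of the rack by its x faces and stood it upright on the counter. I then let go, gripped its y faces, stacked it, and swung the handle over the cam with the jaws loosely around the knob.

| Last check | Measured | Expected |
|---|---|---|
| Green lid height | 124.6 mm | 125 mm |
| Handle angle | 1.576 rad | 1.571 rad over the tubs, beyond 1.40 for the notch |
| Handle arm top | 135 mm | 136 mm in the notch |
| Knob top | 175 mm | 176 mm in the notch |

- **Bystanders:** the yellow tub and the sauce bottle measure in the same place as at the start, within about 3 mm of measuring noise. I did not re-measure the cup, but the arm never went near it.
- **Camera disagreement:** the top and side cameras put the carrier 3–5 mm off in y from the wrist camera. I relied on the wrist camera, which placed the held tub within about 0.4 mm of the jaw centre. The feet then went into the pockets with only light contact.
- **Forces:** the highest reading I saw was about 17 N, when setting the tub down on the counter. I only read forces at the end of each move.

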